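# Push a parts carton home down a rack lane and swing the stop behind it

### The arm

A 6-joint arm with a two-finger parallel gripper is mounted at the origin on a cart in front of the work surface, level with it; the furniture and walls round the work are solid. World frame = base frame: x ahead of the robot, y to its left, z up, the work surface at z = 0. Lengths are in m, angles in degrees, forces in N, time in s.
With the tool pointing down it reaches from about 0.375 to 0.75 m from the base axis. Payload 9 kg.
Tool frame: the origin (TCP) lies where the fingers leave the gripper's body, on its centre line; the fingertips stand 73 mm ahead of it and the grasp point (between the pads) lies 54 mm ahead of it (robot.tip_reach is the distance from the TCP to the fingertips, in m); z points along the fingers, y is the line along which they close (so a half turn about z gives the same grasp; the last joint's range is limited). The gripper opens to 85 mm and grips with 20 to 120 N. Pads are 22 mm wide; open, the fingers measure 114 mm over their backs; the gripper's body (76 mm by 85 mm) begins 54 mm behind the grasp point. The pads swing forward as they close: fully open they stand 13 mm farther back than shut.
Start: joints at [-77.218, 5.964, 5.575, 89.605, 0, 77.527], TCP at [0.256, -0.543, 0.304] pointing down, gripper open.
Joint ranges: [-171.21, 171.21], [-48.23, 106.86], [-62.78, 66.21], [-105.2, 120.99], [-86.42, 89.51], [-180, 180]. Speed limits (degrees/s): [127.2, 127.2, 147.25, 180, 180, 180].

### API

Orientations are given as [roll, pitch, yaw] about the fixed x, y, z axes, in that order (R = Rz(yaw) Ry(pitch) Rx(roll)).
In Python, from plant import robot gives the robot as it stands. Calls block until the motion is done:
- robot.move_pose(position, orientation): joint-space move of the TCP to a pose.
- robot.line_to(position, vel=0.15, rotation=None, guard=None): straight line of the TCP; rotation=None keeps the orientation; vel is the mean speed in m/s. With guard (N) it stops when the force on the tool has changed by that much, and returns True; else False.
- robot.goto_joints(angles): joint-space move.
- robot.set_gripper(opening): finger opening in m; the grip force is fixed at half the most; returns when the fingers have stopped.
- robot.pause(seconds).
- robot.ik(position, orientation): joint angles nearest the present ones, or None.
- robot.observe(): the state.
- robot.grab_frame(name): name is "scene" or "side" or "wrist"; returns the picture (400x640x3 uint8, blue, green, red); there is no depth.
- robot.get_calibration(name): a dict with "vertical_fov" (degrees; the focal length in pixels is half the picture's height over the tangent of half this angle, whatever the lens; pixels are square), "cx", "cy" (the principal point, pixels), "rvec" (rotation vector, rad) and "tvec" (3), from world to camera coordinates, as OpenCV has them. Camera axes: x right, y down, z forward; pixel columns grow to the right and rows downward; lengths in m; the calibration is good to about 2 mm. The wrist camera is an equidistant fisheye: a pixel r from the principal point sees the ray r / f radians off the axis. A picture is of the moment at which its call begins: read the wrist's pose just before it. get_calibration takes no time and is no camera call; for the wrist camera it gives the pose at the moment of the call.
A pose or a line that the arm cannot do raises robot.IKError and nothing moves.
- robot.job_done(): hands the job in; it is judged then, once.
The state is a dict: "time": time; "q": joint angles; "qvel": joint speeds; "joint_torque": joint torques, N m; "tool_pos": TCP position; "tcp_rot": TCP orientation; "ft_force": force on the tool from outside, world axes, zero at the start; "torque": the same for the moment, N m; "gripper_width": finger opening in m; "gripper_force": force on a finger pad.
Only numpy, scipy, OpenCV 4.12 (cv2) and the standard library are available. Lean on these libraries where they do the work, as an engineer would, in place of code of your own. Each camera call takes 0.05 s, during which the arm holds its last target. There are 200 camera calls.

### The job

With the fingertips, push the blue carton along the plate and down the empty lane of the stock rack until it sits square against the end stop; the rails' bare metal scuffs the print, so let neither the carton nor the robot touch a guide rail. Then push that lane's open red stop arm round with a fingertip until it stands fully across the lane behind the carton, as it already does in the other lane. Only push the carton, gently: do not grip, lift or tip it, and leave the white carton and the other things on the bench where they are.

Things in the scene. Friction and masses are not known exactly. Their poses are not given: they have to be found in the camera images.
- rack: Two-lane stock rack fixed on the bench: grey base plate 290 mm (rack x) x 392 mm (rack y) x 3 mm, three guide rails, a grey end stop. Origin: on the bench surface below the middle rail's centre line. Lanes run along rack +y (to the robot's left at yaw 0); rack +x points away from the robot. The plate spans y -235 to +157 mm; y below -57 mm is a bare flat apron, level with the lane floors
- lane_home (a point): Point on the floor of the near, empty lane (rack x -50, y +95, z 3 mm) where the blue carton's origin comes when fully home. Axes are the rack's. The end stop's face is at rack y +145 mm, its top 45 mm above the bench. The far lane, centred on rack x +50 mm, holds the white carton
- lane_mouth (a point): Point on the floor of the near lane between the beginnings of its rails (rack x -50, y -30, z 3 mm). Axes are the rack's. The lane is 90 mm wide from here to the end stop
- rail_near: Aluminium guide rail on the robot's side of the near lane: 10 mm wide, centred on rack x -100 mm, top 27 mm above the bench, from rack y -30 mm to the end stop; its entry end flares outward by 8 mm over a further 28 mm towards the apron. A steel stop pin, 7 mm diameter, stands on it at rack y +43 mm, top 53 mm above the bench. Origin: rail underside at rack y 0
- rail_mid: Aluminium guide rail between the two lanes: 10 mm wide, centred on rack x 0, top 27 mm above the bench, from rack y -35 mm (rounded end) to the end stop. Origin: its underside at rack y 0
- blue_box: The carton to push: closed parts carton, mostly blue, 100 mm (own x) x 66 mm (own y) x 66 mm high, 0.2 to 0.5 kg. Origin: centre of its underside. Starts on the apron in front of the near lane, its x axis roughly along rack +y (rack yaw + 90 degrees), up to 30 mm to either side of the lane's centre line and up to 0.25 rad askew. In the lane it has 12 mm of room each side
- gate (a joint): Angle of the near lane's red stop arm, rad: 0 = open, arm lying along rack -y outside the near rail; 1.57 = closed against its limit, arm along rack +x across the lane, 6 mm clear of the rear face of a carton that is fully home. Turns anticlockwise seen from above, held by friction of about 0.05 N m, stays where left
- gate_pivot (a point): On the vertical hinge axis of the red stop arm (rack x -123, y +33 mm), at the arm's mid-height, 41 mm above the bench. Axes are the rack's and do not turn with the arm
- gate_tip (a point): Middle of the free end of the red stop arm, 108 mm from the hinge axis. The arm is 12 mm thick (13 mm over its black rubber end) and 22 mm tall, from 30 to 52 mm above the bench, and passes 3 mm over the rail
- white_box: Bystander: white and blue carton 100 x 66 x 50 mm standing home in the far lane behind its own closed red arm. Leave it. Origin: centre of its underside
- bearing: Bystander: steel ball bearing, 62 mm across, 16 mm high, lying flat on the bench. Origin: centre of its underside
- pin_a: Bystander: hollow steel wrist pin, 64 mm long, 24 mm diameter, lying on the bench. Origin: centre of its underside
- pin_b: Bystander: a second wrist pin like pin_a
- orange_box: Bystander: orange carton 90 x 68 x 45 mm at the back of the bench. Origin: centre of its underside
- jar: Bystander: clear jar of nuts, 60 mm diameter, 78 mm high, at the back left of the bench. Origin: centre of its underside

How it is judged (in metres and radians):
On the way, in this order (a step that is already met when the one before it is completed fails the run):
1. the blue carton stands square against the end stop of the near lane, its stop arm still open (y of blue_box in the frame of rack above 0.09 m and x of blue_box in the frame of rack between -0.063 and -0.037 m and angle between the x axis of blue_box and the y axis of rack, either way round below 0.12 rad and value of joint gate below 0.6 rad), for 0.2 s.
2. the red stop arm is swung fully across behind it (y of blue_box in the frame of rack above 0.09 m and x of blue_box in the frame of rack between -0.063 and -0.037 m and angle between the x axis of blue_box and the y axis of rack, either way round below 0.12 rad and value of joint gate above 1.48 rad), for 0.2 s.
At the end, for the whole second after the job is handed in: The blue carton rests flat on the near lane's floor, within 5 mm of the end stop (origin at rack y above 90 mm), between the rails and within 0.12 rad of the lane's direction; the near lane's red stop arm stands across the lane at 1.48 rad or more (all of step 2 and z of blue_box in the frame of rack below 0.006 m and angle between blue_box's own z axis and vertical below 0.05 rad and linear speed of blue_box below 0.01 m/s); the robot touches nothing.
It fails at once if one of the near lane's two guide rails is touched (more than 0.5 N) by the carton or the robot (contact force between any of rail_near, rail_mid and anything else above 0.5 N).
It fails at once if the blue carton is lifted (more than 8 mm off the plate) or tipped (more than 0.15 rad) (z of blue_box in the frame of rack above 0.011 m or angle between blue_box's own z axis and vertical above 0.15 rad).
It fails at once if the fingers grip or press the blue carton hard (more than 35 N) (contact force between the fingers and blue_box above 35 N).
It fails at once if the white carton is shifted by more than 6 mm (distance of white_box from where it was at the start of the episode above 0.006 m).
It fails at once if a bystander on the bench is shifted by more than 15 mm (distance of any of bearing, pin_a, pin_b, orange_box, jar from where it was at the start of the episode above 0.015 m).
It also fails if it takes over 72 s, if anything falls off the work surface, if the arm or the gripper's body presses on something with over 40 N, if the wrist force passes 120 N, or if a joint passes its speed limit or range.

## Working session

There is one attempt and no reset: what is moved stays moved. The work goes in short steps, each a Python script; the robot and the scene stay as the last script left them, time stands still between calls to the robot, and variables do not carry over. Pictures are saved under pics/ and viewed, at most 10 in all, crops included, and the job is handed in when it is done.

```bash
mkdir -p pics; ls; python3 - <<'E'
from plant import robot
import cv2
for n in("scene","side"):
    cv2.imwrite(f"pics/{n}0.png",robot.grab_frame(n)); print(n,robot.get_calibration(n))
print(robot.observe())
E
```

```text
pics
scene {'vertical_fov': 53.505389614667315, 'cx': 320.8093810162661, 'cy': 197.3236145426931, 'rvec': array([ 1.889052  , -1.16864055,  0.5993022 ]), 'tvec': array([-0.47858717,  0.29157419,  0.75206594])}
side {'vertical_fov': 55.752666720603344, 'cx': 316.8912461851091, 'cy': 201.86870714789214, 'rvec': array([ 2.06645732, -0.58586128,  0.32977446]), 'tvec': array([-0.63859633,  0.11494369,  0.88523989])}
{'time': 0.1, 'q': array([-7.72161394e+01,  5.99621695e+00,  5.53164797e+00,  8.96062876e+01,
       -1.35232055e-04,  7.75271296e+01]), 'qvel': array([ 0.05585999, -0.05914386,  0.10482692,  0.06474561, -0.10143382,
       -0.01863216]), 'joint_torque': array([ 6.63313171e-03, -5.58210289e+01,  5.04716885e+01,  1.30084378e-02,
       -2.35587659e-04, -1.75496984e-05]), 'tool_pos': array([ 0.25596655, -0.54241455,  0.3031909 ]), 'tcp_rot': array([-1.79930787e+02, -1.51713727e-02,  2.52567219e+01]), 'ft_force': array([-0.45303312, -0.26533635, -1.06465104]), 'torque': array([-0.00777902,  0.00719499, -0.04023906]), 'gripper_force': 0.0, 'gripper_width': 0.08569904097991968}
```

View pics/scene0.png

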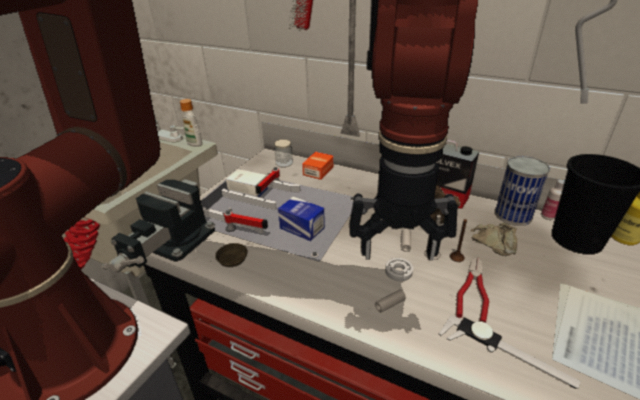

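View pics/side0.png

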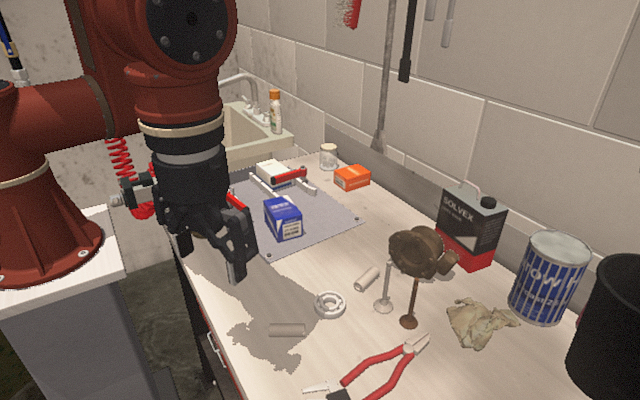

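The scene picture shows the rack at centre-left (plate corners about (318,258) and (357,193)), the blue carton at about (302,218), the red arm open at (245,221) and a vise left of it at (180,215). The side picture shows the same with the carton at (283,218). Next I'll localise roughly and look from above with the wrist camera.

```bash
cat > h.py <<'E'
import numpy as np, cv2
from plant import robot
def cam(n): return robot.get_calibration(n)
def ray(c,uv,n):
    f=200/np.tan(np.radians(c["vertical_fov"]/2)); d=(np.array(uv,float)-[c["cx"],c["cy"]])/f
    if n=="wrist":
        r=np.hypot(*d); v=np.r_[d/max(r,1e-9)*np.sin(r),np.cos(r)]
    else: v=np.r_[d,1.]
    R=cv2.Rodrigues(np.array(c["rvec"]))[0]
    return -R.T@np.array(c["tvec"]), R.T@v
def on_z(c,uv,n,z):
    o,v=ray(c,uv,n); return o+v*(z-o[2])/v[2]
def tri(*cuv):  # (cam,uv,name)...
    A=np.zeros((3,3));b=np.zeros(3)
    for c,uv,n in cuv:
        o,v=ray(c,uv,n); v/=np.linalg.norm(v); P=np.eye(3)-np.outer(v,v); A+=P;b+=P@o
    return np.linalg.solve(A,b)
def proj(c,p,n):
    R=cv2.Rodrigues(np.array(c["rvec"]))[0]; X=R@np.array(p)+np.array(c["tvec"])
    f=200/np.tan(np.radians(c["vertical_fov"]/2)); r=np.hypot(X[0],X[1])
    k=np.arctan2(r,X[2])/r if n=="wrist" else 1/X[2]
    return np.array([c["cx"],c["cy"]])+f*k*X[:2]
E
python3 - <<'E'
from h import *
np.set_printoptions(precision=3,suppress=True)
c=cam("scene")
for nm,uv,z in [("cornN",(318,258),.003),("cornF",(357,193),.003),("boxlow",(308,238),.003),("boxtop",(302,212),.066),("redtip",(266,223),.041),("redpiv",(228,217),.041),("vise",(200,195),.08),("jar",(283,165),0)]: print(nm,on_z(c,uv,"scene",z))
print("side",on_z(cam("side"),(269,258),"side",.003),on_z(cam("side"),(360,219),"side",.003))
w=cam("wrist");print(w, ray(w,(w["cx"],w["cy"]),"wrist"))
E
```

```text
cornN [ 0.433 -0.308  0.003]
cornF [ 0.736 -0.281  0.003]
boxlow [ 0.488 -0.251  0.003]
boxtop [ 0.506 -0.227  0.066]
redtip [ 0.455 -0.149  0.041]
redpiv [ 0.433 -0.046  0.041]
vise [0.44  0.045 0.08 ]
jar [0.794 0.013 0.   ]
side [ 0.436 -0.301  0.003] [ 0.709 -0.284  0.003]
{'vertical_fov': 65.70646984690485, 'cx': 321.31447114077736, 'cy': 197.88782067691662, 'rvec': array([-2.419,  1.533,  0.245]), 'tvec': array([-0.6 , -0.04,  0.38])} (array([ 0.328, -0.509,  0.373]), array([-0.282, -0.133, -0.95 ]))
```

```bash
python3 - <<'E'
from h import *
import pickle
out=[]
for i,p in enumerate([(0.50,-0.22,0.36),(0.47,-0.06,0.36)]):
    robot.move_pose(p,[180,0,0]); robot.pause(.3)
    c=cam("wrist"); im=robot.grab_frame("wrist"); out.append(c); cv2.imwrite(f"pics/w{i}.png",im)
pickle.dump(out,open("w.pkl","wb")); print(robot.observe()["time"],robot.observe()["q"], robot.observe()["tcp_rot"])
E
```

```text
3.0 [-2.32178442e+01 -1.47549646e+01 -8.31611337e+00  9.64616286e+01
 -1.97323001e-03  1.56847135e+02] [-1.79992859e+02  2.17187386e-02 -6.49778515e-02]
```

View pics/w0.png

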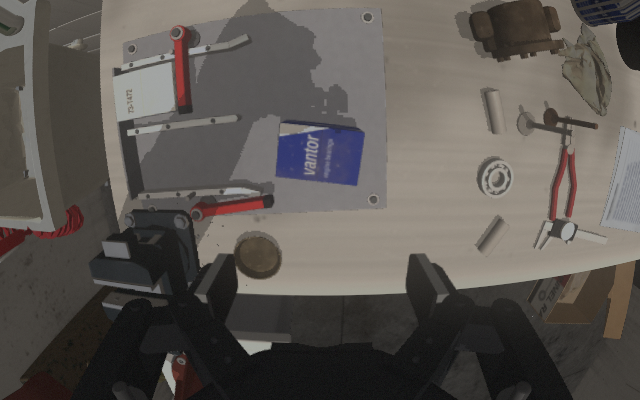

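View pics/w1.png

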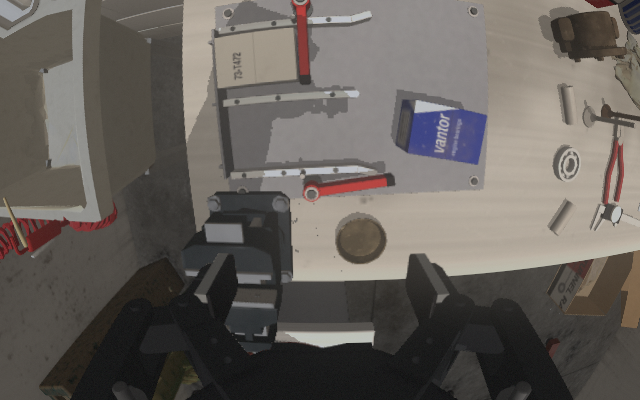

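Both wrist views show the rack, carton (w0 about (320,153), w1 about (442,130)), red arm (w0 (197,210)→(270,201); w1 (311,190)→(392,180)). I'll zoom for accurate picks.

```bash
python3 - <<'E'
import cv2
for n,(x,y,w,h) in {"w0":(105,5,290,215),"w1":(205,5,290,215)}.items():
    im=cv2.imread(f"pics/{n}.png")[y:y+h,x:x+w]; im=cv2.resize(im,None,fx=2.7,fy=2.7,interpolation=cv2.INTER_CUBIC); im=cv2.convertScaleAbs(im,alpha=1.5); cv2.imwrite(f"pics/{n}c.png",im)
E
```

```text
(no output)
```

View pics/w0c.png

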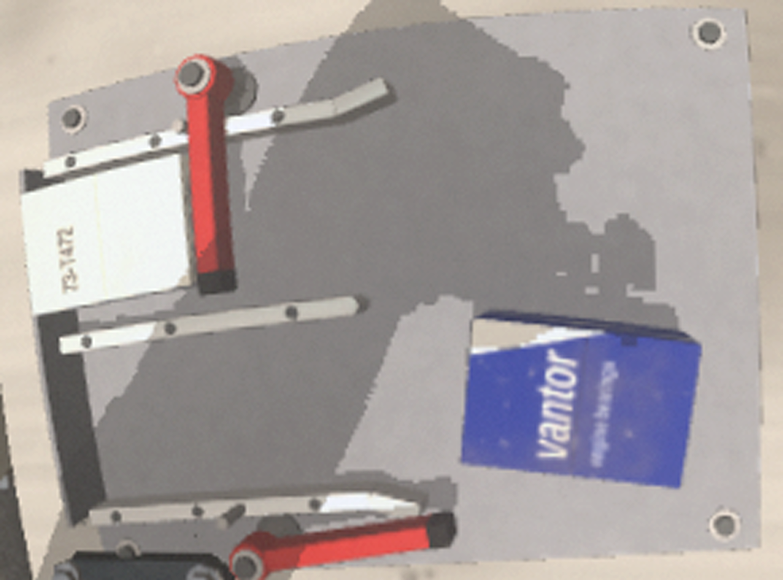

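View pics/w1c.png

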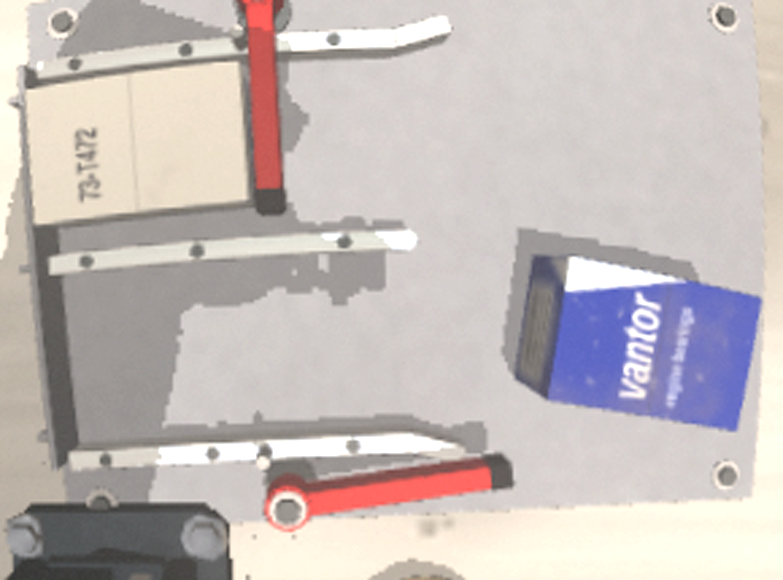

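```bash
cat > fit.py <<'E'
from h import *
import pickle
from scipy.optimize import least_squares
np.set_printoptions(precision=4,suppress=True)
C=pickle.load(open("w.pkl","rb")); O=[(105,5),(205,5)]
px=lambda i,u:np.array(O[i])+(np.array(u)+.5)/2.7-.5
R=[(0,(-145,-235,3),(760,548)),(1,(-145,-235,3),(750,498)),(0,(145,-235,3),(746,8)),(0,(0,-35,27),(368,304)),(1,(0,-35,27),(416,239)),
(0,(0,145,27),(60,344)),(1,(0,145,27),(50,262)),(0,(-100,145,27),(90,517)),(1,(-100,145,27),(72,460)),(1,(-108,-58,27),(465,447)),
(0,(108,-58,27),(388,90)),(1,(108,-58,27),(449,28)),(0,(-123,33,52),(246,565)),(1,(-123,33,52),(288,510)),(0,(145,157,3),(50,103))]
B=[(0,(-50,-33,66),(700,343)),(0,(50,-33,66),(473,318)),(0,(50,33,66),(462,464)),(0,(-50,33,66),(682,488)),
(1,(-50,-33,66),(760,297)),(1,(50,-33,66),(570,256)),(1,(50,33,66),(549,399)),(1,(-50,33,66),(738,431))]
def T(p,q): c,s=np.cos(p[2]),np.sin(p[2]); q=np.array(q)/1000; return np.array([p[0]+c*q[0]-s*q[1],p[1]+s*q[0]+c*q[1],q[2]+p[3]])
def fit(L,x0):
    f=lambda p:np.concatenate([proj(C[i],T(p,q),"wrist")-px(i,u) for i,q,u in L])
    r=least_squares(f,x0,loss="soft_l1"); return r.x,f(r.x).reshape(-1,2)
if __name__=="__main__":
    r,e=fit(R,[.58,-.07,0,0]);print("rack",r);print(e.round(1).tolist())
    b,e=fit(B,[.51,-.24,1.5,0.003]);print("box",b);print(e.round(1).tolist())
    c,s=np.cos(r[2]),np.sin(r[2]);d=b[:2]-r[:2]
    print("box in rack",[c*d[0]+s*d[1],-s*d[0]+c*d[1]],"skew",b[2]-r[2]-np.pi/2)
    t=tri((C[0],px(0,(441,528)),"wrist"),(C[1],px(1,(499,471)),"wrist"));d=t[:2]-r[:2]
    print("gate tip",t,[c*d[0]+s*d[1],-s*d[0]+c*d[1]])
    v=on_z(C[1],px(1,(230,510)),"wrist",.09);d=v[:2]-r[:2];print("vise corner @z.09 rack",[c*d[0]+s*d[1],-s*d[0]+c*d[1]])
E
python3 fit.py
```

```text
rack [ 0.5573 -0.0752  0.0491 -0.0026]
[[-0.7, -0.3], [-0.4, -0.3], [-0.5, 0.7], [-3.3, 0.4], [0.3, 0.2], [0.3, 0.5], [-0.4, 1.3], [0.1, -0.2], [-1.0, 0.3], [1.1, 3.0], [1.1, -1.7], [1.5, -1.4], [1.3, -0.7], [-0.2, -1.2], [-0.3, -0.1]]
box [ 0.5156 -0.2189  1.4598  0.0018]
[[1.0, -0.0], [0.1, -0.1], [-0.2, 0.1], [0.0, -0.1], [0.6, -0.2], [-0.4, -0.1], [-0.7, 0.7], [-0.3, -0.1]]
box in rack [np.float64(-0.048691057847968025), np.float64(-0.1415158684144239)] skew -0.16004811187488222
gate tip [ 0.4497 -0.1504  0.0441] [np.float64(-0.11112365717367638), np.float64(-0.06981602946205835)]
vise corner @z.09 rack [np.float64(-0.11072797652051869), np.float64(0.05570043476960691)]
```

```bash
cat > rk.py <<'E'
from h import *
np.set_printoptions(precision=4,suppress=True)
RX,RY,RT=0.5573,-0.0752,0.0491
def W(x,y,z=0): c,s=np.cos(RT),np.sin(RT); return [RX+c*x-s*y,RY+s*x+c*y,z]
def inv(p): c,s=np.cos(RT),np.sin(RT); a,b=p[0]-RX,p[1]-RY; return np.array([c*a+s*b,-s*a+c*b])
def rot(skew=0): return [180,0,np.degrees(RT+skew)-90]   # tool x = rack -y
Z=0.106; HALF=0.011
def tool(xr,yr,sk,back=0,z=Z): # contact-face centre -> TCP
    d=HALF+back; return W(xr+np.sin(sk)*d, yr-np.cos(sk)*d, z)
E
python3 - <<'E'
from rk import *
sk=-0.16; bx,by=-.0487,-.1415
rx,ry=bx+.05*np.sin(sk), by-.05*np.cos(sk)   # rear centre (skew<0: rear towards -x)
T=lambda x,y,s,b=0,z=Z:(W(x+ -(-np.sin(s))*(HALF+b), y-np.cos(s)*(HALF+b), z))
robot.set_gripper(0.040)
robot.move_pose(T(rx,ry,sk,.035,.25),rot(sk))
robot.line_to(T(rx,ry,sk,.035),vel=.12)
f0=robot.observe()["ft_force"]
robot.line_to(T(rx,ry,sk,.003),vel=.04)
print(robot.observe()["ft_force"]-f0)
for k in np.linspace(0,1,6)[1:]:
    s=sk*(1-k); robot.line_to(T(rx+k*(-.05-rx),ry+.030*k,s),vel=.03,rotation=rot(s))
    print(robot.observe()["ft_force"]-f0)
x,y=-.05,ry+.03
robot.line_to(T(x,y,0,.03),vel=.1); robot.line_to(T(x,y,0,.06,.30),vel=.25);robot.pause(.3)
import pickle
c=cam("wrist");im=robot.grab_frame("wrist");cv2.imwrite("pics/w2.png",im);pickle.dump(c,open("w2.pkl","wb"))
o=robot.observe();print(o["time"],o["gripper_width"],ry+.03,robot.tip_reach)
E
```

```text
[0.2898 1.532  0.4259]
[ 1.4537  1.6079 -0.3464]
[ 0.8779  1.1155 -0.6947]
[-0.3897  1.0897 -0.1312]
[ 0.6377  1.478  -0.6786]
[0.552  0.9094 0.6251]
13.5417 0.04036274260846002 -0.16086136416878133 0.0726
```

View pics/w2.png

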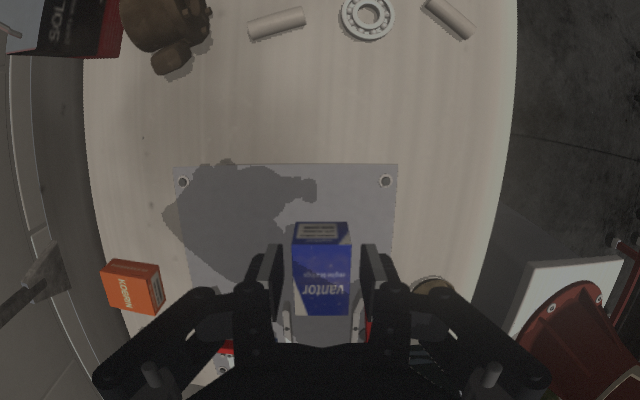

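The view shows the carton nearly square to the fingers: rear top edge about (291,245)–(352,244), front at row ≈315. I'll measure it numerically.

```bash
cat > meas.py <<'E'
from rk import *
def measure(im,c,rows,guess,z=.067):
    hsv=cv2.cvtColor(im,cv2.COLOR_BGR2HSV); m=(cv2.inRange(hsv,(110,110,40),(130,255,255))>0)
    L=[];Rr=[]
    for r in rows:
        u=np.flatnonzero(m[r,guess[0]:guess[1]])+guess[0]
        if len(u)>20: L.append(inv(on_z(c,(u[0]-.5,r),"wrist",z)));Rr.append(inv(on_z(c,(u[-1]+.5,r),"wrist",z)))
    L,Rr=np.array(L),np.array(Rr); return L,Rr
E
python3 - <<'E'
from meas import *
import pickle
im=cv2.imread("pics/w2.png");c=pickle.load(open("w2.pkl","rb"))
L,R=measure(im,c,range(250,314,4),(282,362))
for l,r in zip(L,R): print(l*1e3,r*1e3,(r-l)*1e3)
print([inv(on_z(c,p,"wrist",.067))*1e3 for p in [(291,245),(352,244),(303,316),(350,314)]])
print([inv(on_z(c,p,"wrist",.001))*1e3 for p in [(294,222),(348,222),(174,164),(397,164)]])
cv2.imwrite("pics/w2c.png",cv2.convertScaleAbs(cv2.resize(im[205:345,250:400],None,fx=4,fy=4,interpolation=cv2.INTER_CUBIC),alpha=1.6))
E
```

```text
[ -17.5979 -152.506 ] [ -81.3953 -152.4912] [-63.7974   0.0148]
[ -17.3961 -147.4759] [ -82.7018 -147.4464] [-65.3057   0.0294]
[ -17.1877 -142.3745] [ -81.7868 -142.3601] [-64.5991   0.0145]
[ -18.1006 -137.2149] [ -81.9922 -137.1844] [-63.8915   0.0305]
[ -17.886  -131.9624] [ -82.2041 -131.9309] [-64.3181   0.0316]
[ -17.6644 -126.6285] [ -82.423  -126.5958] [-64.7586   0.0327]
[-26.716  -86.8904] [-80.555  -86.7178] [-53.839    0.1726]
[-28.9371 -80.8058] [-82.0221 -80.5555] [-53.0851   0.2503]
[-29.973  -74.5811] [-82.2942 -74.2983] [-52.3212   0.2828]
[-32.2517 -68.2471] [-78.872  -68.0072] [-46.6202   0.2399]
[array([ -17.2917, -158.6925]), array([ -83.8617, -159.8791]), array([-27.6479, -58.3689]), array([-85.9865, -61.3003])]
[array([ -15.2897, -158.5643]), array([ -84.8795, -158.54  ]), array([ 142.2025, -237.9218]), array([-144.0211, -235.2789])]
```

View pics/w2c.png

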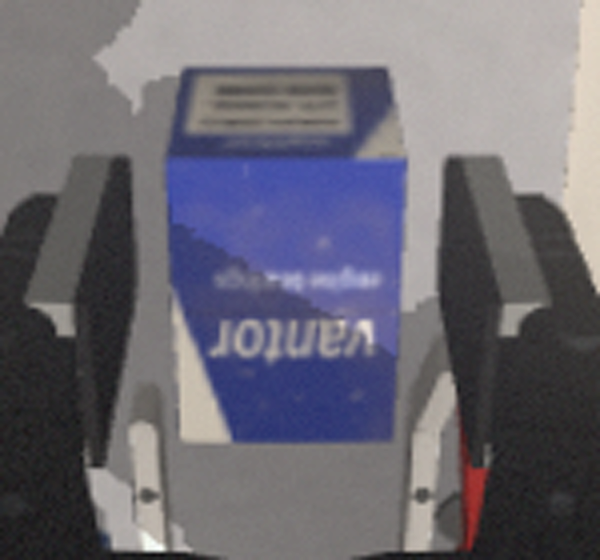

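The crop shows the carton square, centred at rack x ≈ -50 (top corners (167,157), (405,157), (181,442), (392,442)). I'll push halfway and recheck.

```bash
python3 - <<'E'
from meas import *
import pickle
T=lambda x,y,b=0,z=Z:W(x,y-HALF-b,z)
x=-.05
robot.line_to(T(x,-.161,.03,.13),vel=.2); robot.line_to(T(x,-.161,.03),vel=.1)
f0=robot.observe()["ft_force"]
print(robot.line_to(T(x,-.09),vel=.05,guard=10), robot.observe()["ft_force"]-f0)
robot.line_to(T(x,-.09,.03),vel=.1); robot.line_to(T(x,-.09,.06,.30),vel=.25);robot.pause(.3)
c=cam("wrist");im=robot.grab_frame("wrist");cv2.imwrite("pics/w3.png",im)
L,R=measure(im,c,range(246,290,4),(282,362))
for l,r in zip(L,R): print(l*1e3,r*1e3)
o=robot.observe();print(o["time"])
for n,p in [("midtip",(0,-.035,.025)),("flare",(-.108,-.058,.025))]: print(n,proj(c,W(*p),"wrist"))
cv2.imwrite("pics/w3c.png",cv2.convertScaleAbs(cv2.resize(im[205:345,250:400],None,fx=4,fy=4,interpolation=cv2.INTER_CUBIC),alpha=1.6))
E
```

```text
False [-0.6954 -0.203   0.963 ]
[-17.8353 -86.6422] [-82.3551 -86.6131]
[-17.64   -81.6801] [-82.5484 -81.65  ]
[-17.4382 -76.65  ] [-81.634  -76.6336]
[-17.2299 -71.5487] [-81.8329 -71.5324]
[-17.0149 -66.3729] [-82.0382 -66.3567]
[-17.9285 -61.1368] [-82.2502 -61.1032]
18.85
midtip [282.1599 266.6221]
flare [366.9166 250.8503]
```

View pics/w3c.png

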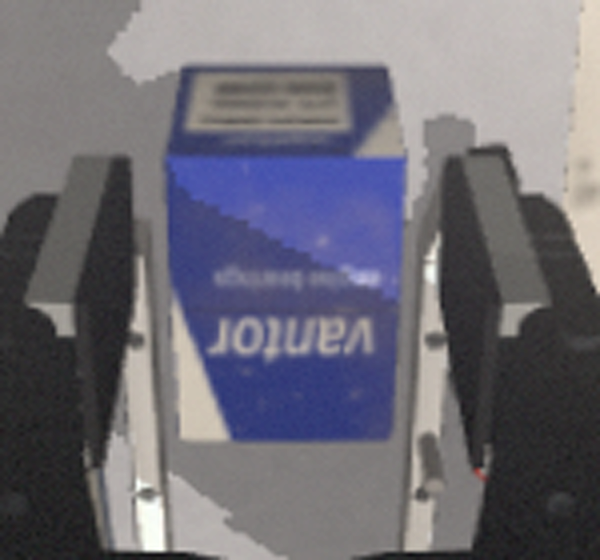

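The carton remains square and centred between the rails. Pushing home now; also checking the round dish near the gate's approach spot.

```bash
python3 - <<'E'
from meas import *
import pickle
T=lambda x,y,b=0,z=Z:W(x,y-HALF-b,z)
x=-.049
robot.line_to(T(x,-.09,.03,.13),vel=.2); robot.line_to(T(x,-.09,.03),vel=.1)
f0=robot.observe()["ft_force"]
print(robot.line_to(T(x,.025),vel=.05,guard=10), robot.observe()["ft_force"]-f0)
g=robot.line_to(T(x,.052),vel=.015,guard=6); o=robot.observe()
print(g,o["ft_force"]-f0,inv(o["tool_pos"])*1e3,o["time"])
robot.line_to(T(x,.03,.0),vel=.1);robot.line_to(T(x,.03,.06,.30),vel=.25);robot.pause(.3)
c=cam("wrist");im=robot.grab_frame("wrist");cv2.imwrite("pics/w4.png",im)
L,R=measure(im,c,range(246,290,4),(282,362))
for l,r in zip(L,R): print(l*1e3,r*1e3)
robot.set_gripper(0);print(robot.tip_reach,robot.observe()["gripper_width"])
C=pickle.load(open("w.pkl","rb"));d=tri((C[0],(258,250),"wrist"),(C[1],(361,236),"wrist"));print("dish",d,inv(d))
E
```

```text
False [ 0.4314 -2.2616  0.612 ]
True [ 1.5908 -2.4408  1.5905] [-48.9962  34.6751] 24.5833
[-17.5191  48.0778] [-82.1132  48.161 ]
[-17.3114  53.2463] [-81.1957  53.3151]
[-17.097   58.4924] [-81.4059  58.5633]
[-18.018  63.802] [-81.623   63.8926]
0.0726 8.833421078581184e-05
dish [ 0.3512 -0.1215  0.0029] [-0.2081 -0.0361]
```

```bash
python3 - <<'E'
from meas import *
c=cam("wrist") # arm still at w4 pose
im=cv2.imread("pics/w4.png").astype(float)[:,:,0]
p=im[225:275,300:342].mean(1);g=np.diff(p);k=np.argsort(-abs(g))[:4]
for r in k: print(r+225.5,g[r].round(1),inv(on_z(c,(320,r+225.5),"wrist",.067))*1e3)
E
```

```text
232.5 -17.8 [-47.6616  16.4539]
231.5 -15.7 [-47.6638  15.2761]
246.5 -10.5 [-47.628   33.3236]
256.5 10.1 [-47.6018  45.852 ]
```

The carton's rear edge is at rack y ≈ 45.9 mm, so it is home. Now the gate.

```bash
python3 - <<'E'
from rk import *
px,py=-.123,.033; rho=.078; zt=.115
def P(g,gap=0,z=zt):
    n=np.array([np.cos(g),np.sin(g)]);a=np.array([np.sin(g),-np.cos(g)])
    q=np.array([px,py])+rho*a-(.006+HALF+gap)*n; return W(q[0],q[1],z)
r=lambda g:rot(g-np.pi/2)
g0=.11
print(robot.ik(P(g0,.018,.25),r(g0)),robot.ik(P(g0,.018),r(g0)))
robot.move_pose(P(g0,.018,.25),r(g0)); robot.line_to(P(g0,.018),vel=.12)
f0=robot.observe()["ft_force"]
print(robot.line_to(P(g0,.0),vel=.05,guard=10),robot.observe()["ft_force"]-f0)
for g in np.r_[np.linspace(g0,1.45,9)[1:]]:
    h=robot.line_to(P(g),vel=.06,rotation=r(g),guard=12)
    o=robot.observe(); print(round(g,2),h,o["ft_force"]-f0)
    if h: break
else:
    n=0
    for g in (1.5,1.54,1.57,1.59,1.61,1.63):
        h=robot.line_to(P(g),vel=.02,rotation=r(g),guard=7); o=robot.observe(); print(g,h,o["ft_force"]-f0,inv(o["tool_pos"])*1e3)
        if h: break
print(o["time"])
E
```

```text
[-35.1739 -24.7428 -27.7096  87.0333   0.     -44.2897] [-35.1739 -22.1706 -39.8767  72.2939   0.     -44.2897]
False [ 0.1961  1.003  -0.6453]
0.28 False [-1.1897  0.1342  0.7866]
0.44 False [-0.1708  0.1879 -0.7855]
0.61 False [ 0.0088  0.8812 -0.7765]
0.78 False [-0.304   0.4993 -0.5182]
0.95 False [-0.5244 -0.0438  0.058 ]
1.12 False [ 0.0918 -0.2135 -0.5688]
1.28 False [-1.1391  1.7891  0.0216]
1.45 False [0.033  0.4075 0.2235]
1.5 False [ 0.5798  0.1104 -0.5674] [-46.4686  10.3696]
1.54 False [0.9663 0.9954 0.122 ] [-45.5874  13.6043]
1.57 False [-0.5033  0.0856 -0.2373] [-45.0111  15.9545]
1.59 False [-0.4982 -5.0273 -1.2942] [-44.6911  16.883 ]
1.61 False [ -1.4437 -12.0271  -2.1906] [-44.451   17.2403]
1.63 False [ -0.8989 -19.3643  -3.8784] [-44.1785  17.6518]
34.325
```

```bash
python3 - <<'E'
from rk import *
robot.line_to(W(-.045,-.02,.115),vel=.08); robot.line_to(W(-.045,-.06,.32),vel=.25); robot.pause(.3)
c=cam("wrist");im=robot.grab_frame("wrist")
cv2.imwrite("pics/w5.png",cv2.convertScaleAbs(cv2.resize(im[190:350,220:420],None,fx=3.5,fy=3.5,interpolation=cv2.INTER_CUBIC),alpha=1.6))
for p in [(-.123,.033,.050),(-.015,.033,.050),(-.015,.027,.05)]: print((proj(c,W(*p),"wrist")-[220,190])*3.5)
E
```

```text
[556.6754 205.0629]
[251.8465 190.6244]
[252.2169 175.2887]
```

View pics/w5.png

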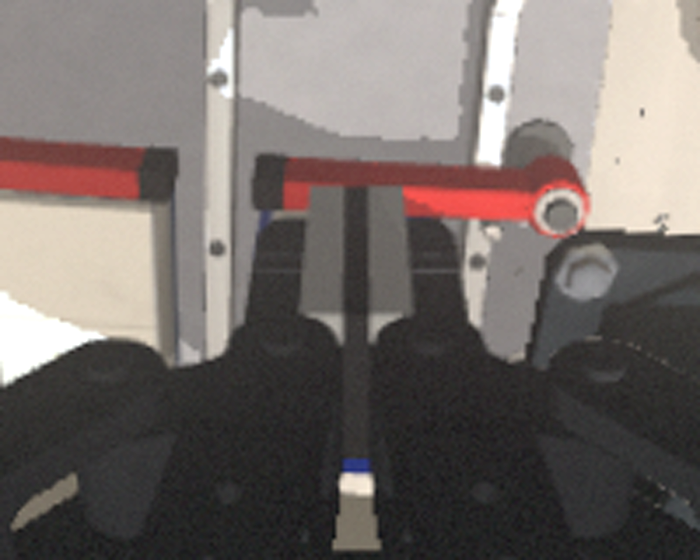

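The arm stands across the lane: hinge at (558,212), tip at about (268,195), parallel to the prediction within about 0.01 rad, with the carton behind it. Handing in.

```bash
python3 -c "
from plant import robot
print(robot.job_done(), robot.observe()['time'])"
```

```text
the job is handed in; nothing more can be done
the job is handed in; nothing more can be done
```

The blue carton is pushed home square against the end stop, the red arm stands closed against its limit behind it (about 1.56 rad by camera), and the job is handed in at roughly 36 s; the hand-in returned no verdict.

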